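Push home a clevis pin on a tensile stage and snap its spring cotter in

ROBOT

A 7-joint arm with a two-finger parallel gripper is mounted at the origin on a cart in front of the work surface, level with it; the furniture and walls round the work are solid. World frame = base frame: x ahead of the robot, y to its left, z up, the work surface at z = 0. Lengths are in m, angles in degrees, forces in N, time in s.
With the tool pointing down it reaches from about 0.425 to 0.875 m from the base axis. Payload 4.7 kg.
Tool frame: the origin (TCP) lies where the fingers leave the gripper's body, on its centre line; the fingertips stand 70 mm ahead of it and the grasp point (between the pads) lies 51 mm ahead of it (env.tip_reach is the distance from the TCP to the fingertips, in m); z points along the fingers, x is the direction in which the jaws open and shut, and the axes are right-handed (so a half turn about z gives the same grasp; the last joint's range is limited). The gripper opens to 87 mm and grips with 3 to 60 N. Pads are 19 mm wide; open, the fingers measure 117 mm over their backs; the gripper's body (75 mm by 190 mm) begins 51 mm behind the grasp point.
Start: joints at [75.063, 18.392, -4.016, 83.108, 1.295, 78.541, -3.26], TCP at [0.176, -0.626, 0.292] pointing down, gripper open.
Joint ranges: [-163.93, 163.93], [-17.29, 119.83], [-79.2, 71.16], [3.27, 140.29], [-89.18, 269.18], [5.43, 117.66], [-154.24, 154.24]. Speed limits (degrees/s): [147.25, 147.25, 180, 180, 180, 180, 180].

INTERFACE

Orientations are given as [roll, pitch, yaw] about the fixed x, y, z axes, in that order (R = Rz(yaw) Ry(pitch) Rx(roll)).
In Python, from cell import env, optics, order gives the robot as it stands.
- The arm moves only by the shell command python3 -m creep 'ROWS' [FORCE]. ROWS is JSON, a list of rows, each a list of 7 numbers: the shift along the tool's x, y, z in cm, then the turn, a rotation vector about the tool's x, y, z in rad, then the opening, from 0 (shut) to 1 (fully open). A call has 1 to 20 rows; each row shifts and turns the pose as measured when the row begins, along the tool's axes as they then stand; what a row does not reach is not made up. A row lasts 1/10 s, in which the tool goes at most 50 mm and 8.59 degrees, less where a joint would pass 70% of its speed; a pose out of reach is approached as far as the arm can. A call with a gripper value outside its range is refused whole. The fingers move at their own pace and stop on an object; FORCE is the grip in N (left out, the last holds). Time passes only in rows, so rows that do not move let the fingers close. It gives the time, the measured TCP pose, the force and the opening at its end, in the units of the state.
- env.get_obs(): the state, without advancing time (a new reading comes with each control period).
- optics.read_camera(name): name is "scene" or "side" or "wrist"; returns a dict with "frame" (400x640x3 uint8, blue, green, red), "z_map" (400x640 float32, m along the optical axis (not along the pixel's ray), 0 where there is no reading), "fx", "fy", "cx", "cy" (pixels), "R" (3x3) and "t" (3): a world point X has camera coordinates R X + t; the wrist camera has in their place "hand_eye" (4x4, takes a point from camera to tool coordinates, whose origin is the TCP and whose axes are the tool frame's). Camera axes: x right, y down, z forward; pixel columns grow to the right and rows downward; lengths in m; the calibration is good to about 2 mm. A picture is of the moment at which its call begins: read the wrist's pose just before it.
- order.sign_off(): hands the job in, once; it reports no verdict.
The state is a dict: "time_s": time; "qpos": joint angles; "joint_velocities": joint speeds; "effort": joint torques, N m; "tool_pos": TCP position; "tool_rot": TCP orientation; "force": force on the tool from outside, world axes, zero at the start; "wrist_torque": the same for the moment, N m; "grip_width": finger opening in m.
Only numpy, scipy, OpenCV 4.12 (cv2) and the standard library are available. Lean on these libraries where they do the work, as an engineer would, in place of code of your own. Each camera call takes 0.05 s, during which the arm holds its last target. There are 200 camera calls.

TASK

Couple up the small tensile stage on the bench: push its clevis pin fully home, then take the smaller of the two spring cotters out of the black block and press its straight leg down through the pin's cross hole until the bow snaps over the pin and hugs it. The round pin may have rolled in the fork, so feel for the hole and coax it upright with the leg instead of forcing it - the cotter bends if it is pressed hard. Let go of the cotter when it is seated, and leave the larger cotter and the other things on the bench where they are.

Things in the scene. Friction and masses are not known exactly. Their poses are not given: they have to be found in the camera images.
- stage: bright tensile stage, fixed: base plate 110 (x) x 270 (y) x 14 mm, end blocks 98 mm high at y = +112 and -116 mm, low guide rods; between them a steel clevis fork, eye link and load cell. Origin: centre of its underside, below the fork. x: along the clevis pin from head to far end; y: load line; z up. Fork: x = -17 to 17 mm, 19 mm above and below the level pin axis, which is 80 mm up.
- head_home (a point): fixed point on the stage, on the pin's axis (80 mm up, x = -25 mm), axes as the stage: the centre of the outer face of the pin's head once the pin is home. The head is a disc 32 mm across and 8 mm thick. While the pin stands out, its face is further out along -x by the value of joint pin.
- pin (a joint): how far the clevis pin (22 mm thick, round) stands out of the fork towards its head, -x of the stage, in m: 0 is fully home (head against the fork), 0.012 to 0.020 at the start. It slides with about 3.5 N of friction and stays where it is left. Its cross hole comes clear of the fork only when it is home.
- hole_home (a point): fixed stage point on the pin's axis (80 mm up, x = +25 mm), axes as the stage: centre of the 6.2 mm cross hole once the pin is home. The pin's turn about its axis is NOT measured: the hole leans up to 0.6 rad either way, its mouth up to 6.2 mm off the crest to +y or -y. Pushed sideways with 4 to 5 N there the pin turns and stays: a leg in the mouth, moved back over the axis, rights it.
- clip: smaller spring cotter (R-clip), 4.5 mm steel wire, 104 mm tall, 40 g, standing leg-down in a loose hole of the block, perhaps leaning a little. Origin: the point of the straight leg that reaches hole_home when seated. z: up the leg (square-cut tip at z = -45 mm); y: from leg to bow; x: across the coil. The bow may go on either side of the pin. Over 25 N between clip and pin bends it.
- clip_grip (a point): centre of the smaller clip's coil (y = +11, z = +46 mm of the clip), the place to grip: a flat two-turn coil 26.5 mm across, 11 mm thick along the clip's x. Axes as the clip. In the block it stands about 99 mm above the bench.
- clip_bow (a joint): how far the clip's bow is sprung open, rad: 0 free, about 0.05 while riding over the pin, under 0.02 once snapped round it. The bow's flared end (clip z = -23 mm) meets the pin when the clip's origin is about 19 mm above hole_home; 5 to 10 N carry it over, then it snaps in; past 0 mm it resists again (about 8 N at 1 mm, 20 N at 2 mm too deep).
- clip_block: the black block that holds the clips, fixed to the bench: 50 (x) x 130 (y) x 28 mm, origin at the centre of its underside; the smaller clip stands in the 20 mm deep hole at y = -42 mm, the larger in the one at y = +22 mm.
- big_clip: the larger spring cotter, same shape, 6.5 mm wire, 151 mm tall: a bystander, too thick for this pin. Origin on its leg, 65 mm above the leg's tip.
- oil_bottle: white half-litre oil bottle, 62 mm across, 172 mm tall, bystander; origin at the centre of its foot.
- tape: roll of pale tape lying flat, 55 mm across, 19 mm high, bystander; origin at the centre of its underside.
- fitting: black tube fitting lying on the bench, 57 mm long, 21 mm thick, bystander; origin at the centre of its underside.
- parts_case: clear hinged case with small parts, 58 x 78 x 29 mm, bystander; origin at the centre of its underside.

How it is judged (in metres and radians):
On the way, in this order (a step that is already met when the one before it is completed fails the run):
1. the clevis pin is pushed home (value of joint pin below 0.0015 m), for 0.2 s.
2. the clip's leg is in the cross hole, its tip beyond the pin's axis (z of clip in the frame of hole_home below 0.036 m and horizontal distance between clip and hole_home below 0.01 m and value of joint pin below 0.0025 m), for 0.1 s.
At the end, for the whole second after the job is handed in: the pin is home (within 2.5 mm), the small clip's leg is through the cross hole to its seat (its origin within 3.5 mm of hole_home), its bow has snapped back round the pin (open less than 0.03 rad), and the clip is released and at rest (value of joint pin below 0.0025 m and distance between clip and hole_home below 0.0035 m and value of joint clip_bow below 0.03 rad and linear speed of clip below 0.01 m/s); the robot touches nothing.
It fails at once if the clip is pressed on the stage or its pin with more than 25 N, which bends it (contact force between clip and stage above 25 N).
It fails at once if the larger clip is moved by more than 30 mm (distance of big_clip from where it was at the start of the episode above 0.03 m).
It fails at once if one of the bystanders is moved by more than 30 mm (distance of any of oil_bottle, tape, fitting, parts_case from where it was at the start of the episode above 0.03 m).
It also fails if it takes over 72 s, if anything falls off the work surface, if the arm or the gripper's body presses on something with over 40 N, if the wrist force passes 120 N, or if a joint passes its speed limit or range.

## Working session

There is one attempt and no reset: what is moved stays moved. The work goes in short steps, Python scripts to look and compute and a shell command to move; the robot and the scene stay as the last step left them, time stands still between calls to the robot, and variables do not carry over. Pictures are saved under pics/ and viewed, on a budget of 10 in all, crops included, one or two more only if the job needs it, and the job is handed in when it is done.

```bash
ls; mkdir -p pics; python3 - <<'E'
from cell import env,optics,order
import cv2,numpy as np
o=env.get_obs();print(o)
for n in("scene","side"):
    c=optics.read_camera(n);cv2.imwrite(f"pics/{n}0.png",c["frame"]);np.savez(f"{n}0.npz",**c)
    print(n,c["fx"],c["cx"],c["cy"],c["R"].round(3).tolist(),c["t"], (-c["R"].T@c["t"]))
E
```

```text
pics
{'time_s': 0.0, 'qpos': array([75.06344297, 18.43871052, -4.01599019, 83.17383035,  1.29557005,
       78.54005539, -3.26095001]), 'joint_velocities': array([-0.1467693 ,  0.07132687,  0.0110518 ,  0.07334639,  0.00125892,
       -0.02944745, -0.08004795]), 'effort': array([ 3.65706876e-05, -4.91291964e+01, -4.04178165e-01, -3.12527025e+01,
       -6.39840262e-02,  4.38999385e-02,  1.56584319e-04]), 'tool_pos': array([ 0.17622388, -0.62522953,  0.29117479]), 'tool_rot': array([ 1.79993915e+02,  1.07321728e-01, -7.42541237e+01]), 'force': array([ 0.07108985,  0.07244932, -0.14220435]), 'wrist_torque': array([ 0.03145015,  0.00212499, -0.00828099]), 'grip_width': 0.08695471694027448}
scene 423.405656219066 313.56177387008523 198.41246602651455 [[0.654, -0.756, -0.024], [-0.405, -0.324, -0.855], [0.639, 0.569, -0.518]] [-0.36611033  0.26048005  0.79556151] [-0.16344483 -0.64504775  0.62610217]
side 423.5054655125766 321.7147413681295 194.31880511304678 [[0.85, -0.526, 0.02], [-0.233, -0.411, -0.881], [0.472, 0.745, -0.472]] [-0.48062739  0.17401205  0.94635077] [ 0.00286237 -0.88580736  0.61008178]
```

View pics/scene0.png

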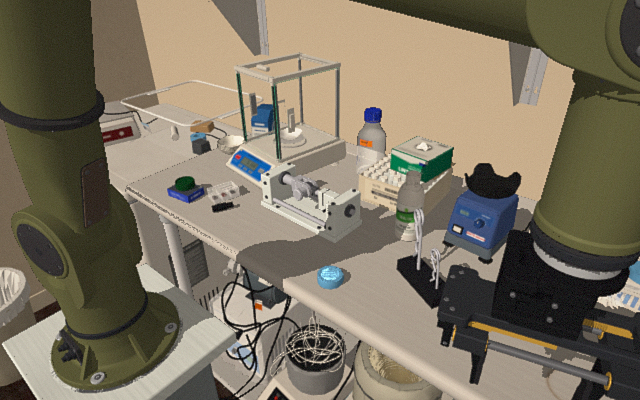

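View pics/side0.png

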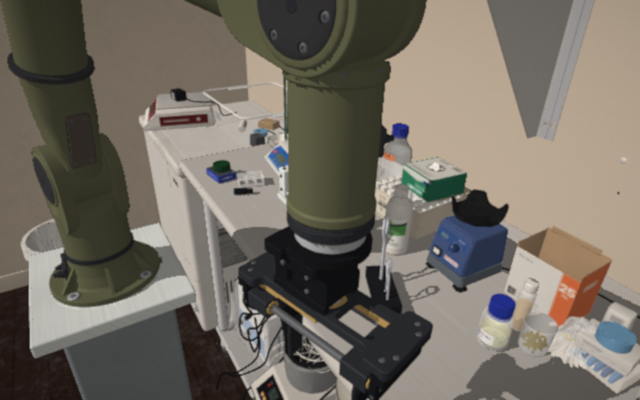

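Scene: stage at about (310,200), black block at (420,280) with the small clip's coil at about (436,255) and the big one at (418,195). In the side view the arm hides the stage. I'll zoom in on the scene image and get the geometry.

```bash
cat > h.py <<'E'
import numpy as np,cv2
from scipy.spatial.transform import Rotation as Ro
def cloud(c):
    z=c["z_map"];v,u=np.mgrid[:400,:640]
    P=np.stack([(u-c["cx"])/c["fx"]*z,(v-c["cy"])/c["fy"]*z,z],-1)
    return P
def world(c,o=None):
    P=cloud(c)
    if "hand_eye" in c:
        H=c["hand_eye"];P=P@H[:3,:3].T+H[:3,3]
        R=Ro.from_euler("xyz",o["tool_rot"],degrees=True).as_matrix()
        P=P@R.T+o["tool_pos"]
    else: P=(P-c["t"])@c["R"]
    P[c["z_map"]<=0]=np.nan
    return P
E
python3 - <<'E'
from h import *
c=dict(np.load("scene0.npz"));W=world(c)
a=cv2.resize(c["frame"][145:250,230:370],None,fx=5.7,fy=5.7,interpolation=cv2.INTER_CUBIC)[:300*2]
b=cv2.resize(c["frame"][190:310,380:480],None,fx=5,fy=5,interpolation=cv2.INTER_CUBIC)
cv2.imwrite("pics/stagecrop.png",a)
for u,v in[(310,185),(290,180),(300,187),(325,195),(349,211),(335,215),(270,205),(300,225),(340,235),(358,222),(318,213),(420,280),(400,262),(437,303),(436,250),(435,265),(419,215),(222,185),(185,190),(222,207),(408,225)]:
    print(u,v,W[v,u].round(3))
m=(W[...,2]>.02)&(W[...,2]<.035)&(c["frame"].max(-1)<60)
v,u=np.where(m);s=(u>380)&(u<450)&(v>240);Q=W[v[s],u[s]];print(s.sum());
r=cv2.minAreaRect((Q[:,:2]*1000).astype(np.float32));print(r)
m=(W[...,2]>.005)&(W[...,2]<.115)&(c["frame"].min(-1)>120)
v,u=np.where(m);s=(u>255)&(u<362)&(v>165)&(v<240);Q=W[v[s],u[s]]
print(cv2.minAreaRect((Q[:,:2]*1000).astype(np.float32)))
s2=(Q[:,2]>.093)&(Q[:,2]<.105);print(cv2.minAreaRect((Q[s2,:2]*1000).astype(np.float32)))
s2=(Q[:,2]>.008)&(Q[:,2]<.02);print(cv2.minAreaRect((Q[s2,:2]*1000).astype(np.float32)))
E
```

```text
310 185 [ 0.533 -0.014  0.098]
290 180 [0.532 0.055 0.089]
300 187 [0.522 0.011 0.088]
325 195 [ 0.523 -0.072  0.094]
349 211 [ 0.528 -0.142  0.073]
335 215 [ 0.486 -0.133  0.079]
270 205 [0.491 0.098 0.014]
300 225 [ 0.484 -0.019  0.002]
340 235 [ 0.503 -0.135  0.013]
358 222 [ 0.574 -0.137  0.014]
318 213 [ 0.539 -0.034  0.017]
420 280 [ 0.464 -0.371  0.03 ]
400 262 [ 0.487 -0.311  0.031]
437 303 [ 0.444 -0.422  0.014]
436 250 [ 0.475 -0.391  0.111]
435 265 [ 0.558 -0.36   0.003]
419 215 [ 0.502 -0.334  0.154]
222 185 [0.461 0.263 0.032]
185 190 [0.38  0.33  0.028]
222 207 [0.4   0.191 0.016]
408 225 [ 0.592 -0.267  0.052]
952
((484.81768798828125, -369.44415283203125), (132.1212158203125, 52.93050765991211), 63.383567810058594)
((613.0545043945312, 0.3658447265625), (348.5172424316406, 332.2215881347656), 67.52302551269531)
((533.98974609375, -4.3344573974609375), (263.9287414550781, 102.28612518310547), 89.99615478515625)
((643.13427734375, 3.9509429931640625), (333.26959228515625, 265.7833557128906), 1.6396137475967407)
```

View pics/stagecrop.png

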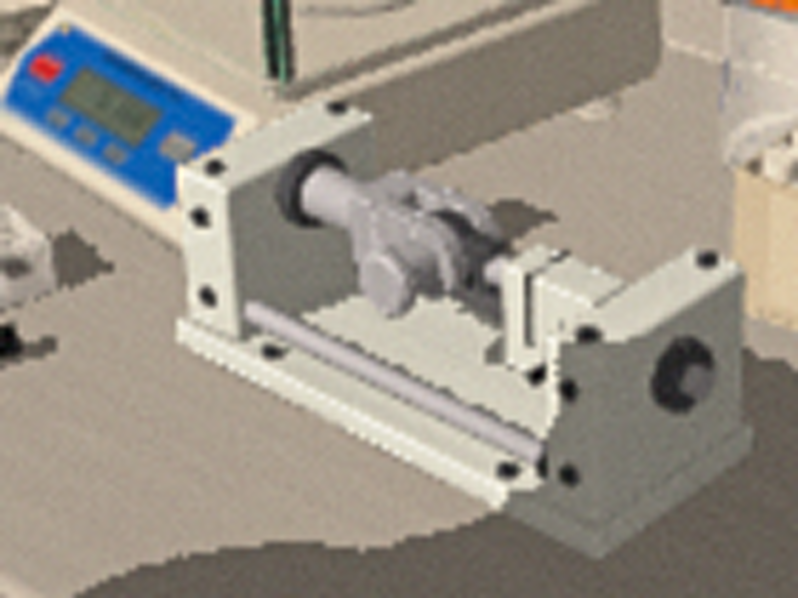

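The pin head faces world -x. The stage sits at about (0.534, 0), close to aligned with the world axes, and the block at (0.485, -0.369). I'll make a helper for the move arithmetic, check for obstacles and move over the clip for a wrist look.

```bash
cat >> h.py <<'E'
def delta(x,y,z,yaw=None):
    from cell import env
    o=env.get_obs();R=Ro.from_euler("xyz",o["tool_rot"],degrees=True)
    d=R.inv().apply(np.array([x,y,z])-o["tool_pos"])*100
    print("t",round(o["time_s"],2),"pos",o["tool_pos"].round(4),"rot",o["tool_rot"].round(2),"F",o["force"].round(1),"w",round(o["grip_width"],4))
    print("tool delta cm",d.round(2),"norm",np.linalg.norm(d).round(2))
    if yaw is not None: print("rotvec",(R.inv()*Ro.from_euler("xyz",[180,0,yaw],degrees=True)).as_rotvec().round(3))
E
python3 - <<'E'
from h import *
from cell import optics
print(optics.read_camera("wrist")["hand_eye"].round(3).tolist())
c=dict(np.load("scene0.npz"));W=world(c)
for z0 in(.1,.15,.2,.25):
  for x0 in(.58,.62,.66,.7):
    s=(W[...,2]>z0)&(W[...,2]<z0+.05)&(abs(W[...,0]-x0-.02)<.02)&(abs(W[...,1])<.25)
    if s.sum()>3: print(z0,x0,s.sum(),W[s][:,1].min().round(3),W[s][:,1].max().round(3))
delta(.43,-.44,.33)
E
```

```text
[[1.0, -0.0, -0.0, -0.001], [0.0, 0.959, 0.284, -0.077], [0.0, -0.284, 0.959, -0.092], [0.0, 0.0, 0.0, 1.0]]
0.1 0.58 232 -0.25 0.171
0.1 0.66 95 0.187 0.25
0.1 0.7 385 -0.233 0.249
0.15 0.58 139 -0.25 0.171
0.15 0.62 86 -0.25 0.15
0.15 0.7 31 -0.232 -0.15
0.2 0.58 88 0.147 0.169
0.2 0.62 99 0.135 0.153
0.25 0.58 108 0.146 0.169
t 0.15 pos [ 0.1762 -0.6253  0.2914] rot [ 1.800e+02  9.000e-02 -7.426e+01] F [ 0.5 -0.2  0.4] w 0.0871
tool delta cm [-10.96 -29.45  -3.84] norm 31.66
```

```bash
python3 -m creep '[[-1.6,-4.2,-0.4,0,0,0,1],[-1.6,-4.2,-0.4,0,0,0,1],[-1.6,-4.2,-0.4,0,0,0,1],[-1.6,-4.2,-0.4,0,0,0,1],[-1.6,-4.2,-0.4,0,0,0,1],[-1.6,-4.2,-0.4,0,0,0,1],[-1.5,-4.2,-0.4,0,0,0,1],[0,0,0,0,0,0,1],[0,0,0,0,0,0,1]]' 10; python3 - <<'E'
from h import *
from cell import optics,env
o=env.get_obs();c=optics.read_camera("wrist");cv2.imwrite("pics/w1.png",c["frame"]);np.savez("w1.npz",**c,**{k:o[k] for k in("tool_pos","tool_rot")})
W=world(c,o);print(o["tool_pos"],o["tool_rot"])
c2=dict(np.load("scene0.npz"));S=world(c2)
for a,b in((.08,.12),(.12,.2)):
  s=(W[...,2]>a)&(W[...,2]<b)&(np.hypot(W[...,0]-.475,W[...,1]+.37)<.12);v,u=np.where(s);P=W[s]
  k=np.argsort(u)[::max(1,len(u)//20)]
  for i in k:print(u[i],v[i],P[i].round(4))
s=(S[...,2]>.2)&(S[...,2]<.45)&(S[...,0]>.5)&(S[...,0]<.75)&(abs(S[...,1])<.25);P=S[s];print(len(P))
for i in range(0,len(P),max(1,len(P)//20)):print(P[i].round(3))
E
```

```text
time_s: 1.05
tool_pos: [0.4359, -0.4321, 0.3151]
tool_rot: [179.8, 0.4, -74.5]
force: [-0.6, -1.4, -0.7]
grip_width: 0.0871
[ 0.43594782 -0.43212527  0.31514631] [179.82411993   0.43922743 -74.54211321]
229 76 [ 0.5197 -0.3227  0.119 ]
236 84 [ 0.515  -0.3271  0.1089]
240 87 [ 0.5135 -0.3298  0.1039]
244 93 [ 0.5092 -0.3333  0.0991]
247 95 [ 0.5082 -0.3355  0.0953]
248 91 [ 0.5121 -0.332   0.0802]
250 93 [ 0.5108 -0.3353  0.084 ]
251 106 [ 0.4999 -0.3454  0.1134]
254 109 [ 0.4974 -0.3455  0.0987]
258 106 [ 0.5009 -0.3465  0.088 ]
283 141 [ 0.476  -0.3806  0.1059]
285 135 [ 0.4818 -0.3808  0.1025]
287 139 [ 0.479  -0.384   0.1072]
289 143 [ 0.4761 -0.387   0.1092]
291 141 [ 0.4784 -0.3884  0.1086]
292 150 [ 0.4704 -0.3915  0.1096]
294 152 [ 0.4688 -0.3937  0.1083]
296 149 [ 0.4723 -0.3949  0.109 ]
298 149 [ 0.4727 -0.3968  0.1084]
301 153 [ 0.4693 -0.4005  0.1049]
305 151 [ 0.4691 -0.4032  0.0807]
207 68 [ 0.52   -0.3136  0.1474]
211 81 [ 0.5113 -0.3205  0.1537]
213 71 [ 0.5189 -0.3201  0.1517]
215 79 [ 0.5136 -0.3237  0.155 ]
217 79 [ 0.514  -0.3252  0.1549]
218 92 [ 0.5048 -0.3269  
[... 228 characters left out ...]
8  0.1546]
229 93 [ 0.5064 -0.3355  0.1528]
231 84 [ 0.5133 -0.3362  0.1543]
233 97 [ 0.5042 -0.3383  0.1501]
235 90 [ 0.5098 -0.3394  0.152 ]
237 90 [ 0.5102 -0.334   0.1269]
239 107 [ 0.4972 -0.3406  0.1354]
242 97 [ 0.506  -0.3436  0.1436]
247 104 [ 0.501  -0.3438  0.1232]
849
[0.641 0.248 0.339]
[0.722 0.143 0.329]
[0.641 0.222 0.329]
[0.724 0.134 0.322]
[0.599 0.249 0.325]
[0.599 0.237 0.325]
[0.598 0.236 0.322]
[0.706 0.137 0.314]
[0.667 0.142 0.319]
[0.645 0.147 0.321]
[0.646 0.147 0.318]
[0.59  0.177 0.32 ]
[0.59  0.166 0.317]
[0.591 0.161 0.302]
[0.592 0.158 0.281]
[0.591 0.154 0.266]
[0.592 0.165 0.244]
[0.625 0.145 0.23 ]
[0.635 0.14  0.22 ]
[0.594 0.166 0.215]
[0.594 0.167 0.203]
```

View pics/w1.png

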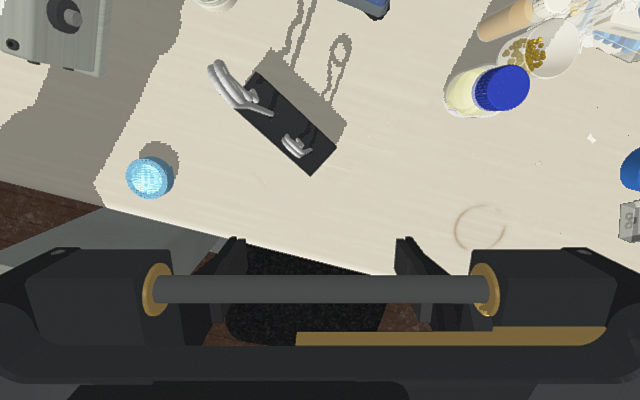

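The wrist view shows the small coil at about (296,146), running along the block, and the big clip at (235,90). Next I go to the stage for the pin push.

```bash
python3 -m creep '[[0,0,0,0,0,0.135,1],[0,0,0,0,0,0.135,1],[0,0,0,0,0,0,0]]'; python3 - <<'E'
from h import *
delta(.47,0,.29,-90)
E
```

```text
time_s: 1.4
tool_pos: [0.4336, -0.4337, 0.3142]
tool_rot: [179.7, 0.5, -90.7]
force: [0.2, 0.3, -0.8]
grip_width: 0.0841
t 1.4 pos [ 0.4336 -0.4337  0.3142] rot [179.67   0.47 -90.75] F [ 0.2  0.3 -0.8] w 0.0841
tool delta cm [-43.39  -3.09   2.76] norm 43.59
rotvec [ 0.006  0.008 -0.013]
```

```bash
python3 -m creep '[[-4.8,-0.3,0.3,0,0,0,0],[-4.8,-0.3,0.3,0,0,0,0],[-4.8,-0.3,0.3,0,0,0,0],[-4.8,-0.3,0.3,0,0,0,0],[-4.8,-0.3,0.3,0,0,0,0],[-4.8,-0.3,0.3,0,0,0,0],[-4.8,-0.3,0.3,0,0,0,0],[-4.8,-0.3,0.3,0,0,0,0],[-4.8,-0.3,0.3,0,0,0,0],[0,0,0,0.006,0.008,-0.01,0],[0,0,0,0,0,0,0]]'; python3 - <<'E'
from h import *
from cell import optics,env
o=env.get_obs();c=optics.read_camera("wrist");cv2.imwrite("pics/w2.png",c["frame"]);np.savez("w2.npz",**c,**{k:o[k] for k in("tool_pos","tool_rot")})
W=world(c,o);print(o["tool_pos"],o["tool_rot"])
s=(W[...,2]>.094)&(W[...,2]<.104)&(abs(W[...,1])<.16)&(W[...,0]<.6)&(c["frame"].min(-1)>100)
P=W[s]
for sg in(1,-1):
  Q=P[(P[:,1]*sg>.09)];print(len(Q),cv2.minAreaRect((Q[:,:2]*1000).astype(np.float32)) if len(Q) else 0)
s=(W[...,2]>.06)&(W[...,2]<.1)&(abs(W[...,1])<.025)&(W[...,0]<.53)&(W[...,0]>.45)
P=W[s]
for z in np.arange(.06,.1,.005):
  Q=P[abs(P[:,2]-z-.0025)<.0025]
  if len(Q):print(z.round(3),len(Q),Q[:,0].min().round(4),np.median(Q[:,0]).round(4),Q[:,1].min().round(4),Q[:,1].max().round(4))
delta(.47,0,.14,-90)
E
```

```text
time_s: 2.5
tool_pos: [0.459, 0.0011, 0.2867]
tool_rot: [-180.0, -0.3, -89.4]
force: [-0.1, -0.5, 0.1]
grip_width: 0.0029
[0.45897961 0.00111237 0.28674357] [-179.96931113   -0.29784878  -89.44648352]
4569 ((545.3433227539062, 124.974609375), (69.89969635009766, 108.80804443359375), 89.98834228515625)
3663 ((534.2537231445312, -111.90540313720703), (43.89143371582031, 99.56828308105469), 88.29620361328125)
0.07 1 0.5001 0.5001 -0.0157 -0.0157
0.075 8 0.5001 0.501 -0.0166 0.0123
0.08 76 0.4954 0.5087 -0.0214 0.0131
0.085 341 0.4929 0.509 -0.0203 0.012
0.09 349 0.4925 0.5048 -0.0196 0.0109
0.095 486 0.495 0.525 -0.0148 0.0249
t 2.55 pos [0.459  0.0015 0.2868] rot [-179.97   -0.23  -89.5 ] F [-0.6  0.5  0.6] w 0.0018
tool delta cm [ 0.1  -1.09 14.68] norm 14.72
rotvec [-0.    -0.004  0.009]
```

View pics/w2.png

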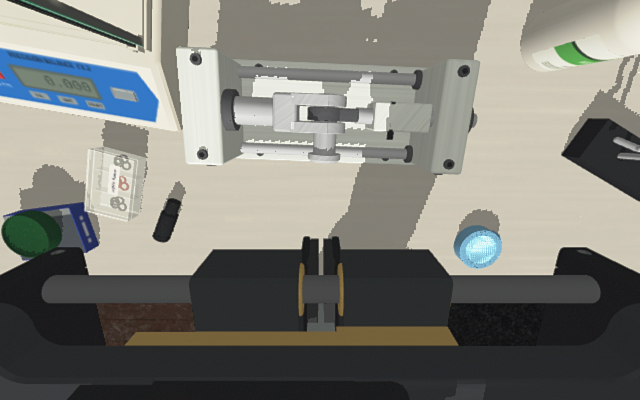

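Screws on the end-block tops lie at about (196,58), (202,154), (464,70) and (449,165). The pin head is at (322,157). I'll cast the screws onto z=0.098.

```bash
python3 - <<'E'
from h import *
c=dict(np.load("w2.npz"));g=cv2.cvtColor(c["frame"],6)
H=c["hand_eye"];R=Ro.from_euler("xyz",c["tool_rot"],degrees=True).as_matrix()
cam=R@H[:3,3]+c["tool_pos"]
pts=[]
for u,v in[(196,58),(202,154),(464,70),(449,165)]:
    w=g[v-6:v+7,u-6:u+7].astype(float);m=w<90
    vv,uu=np.where(m);uc,vc=uu.mean()+u-6,vv.mean()+v-6
    d=R@H[:3,:3]@np.array([(uc-c["cx"])/c["fx"],(vc-c["cy"])/c["fy"],1]);p=cam+d*(.098-cam[2])/d[2];pts.append(p);print(uc.round(1),vc.round(1),m.sum(),p.round(4))
p=np.array(pts);A=(p[0]+p[1])/2;B=(p[2]+p[3])/2;y=(A-B)[:2];print("len",np.linalg.norm(y));y/=np.linalg.norm(y)
yaw=np.degrees(np.arctan2(-y[0],y[1]));x=np.array([y[1],-y[0]])
org=(A+B)[:2]/2+y*.002
print("yaw",yaw,"org",org,"head_home",org-.025*x,"hole",org+.025*x)
W=world(c|{"t":0} if 0 else c,{"tool_pos":c["tool_pos"],"tool_rot":c["tool_rot"]})
S=(W-np.r_[org,0]);sx=S[...,:2]@x;sy=S[...,:2]@y
s=(abs(sy)<.018)&(sx<-.02)&(sx>-.07)&(W[...,2]>.065)&(W[...,2]<.1);
print(np.percentile(sx[s],[0,2,10,50]),sy[s].min(),sy[s].max())
s=(abs(sy)<.03)&(abs(sx)<.02)&(W[...,2]>.09);print("fork",np.percentile(sx[s],[1,99]),np.percentile(W[...,2][s],[50,95]))
E
```

```text
195.2 58.1 67 [0.5816 0.1078 0.098 ]
202.2 154.0 60 [0.5008 0.1101 0.098 ]
463.4 70.7 109 [ 0.574  -0.1211  0.098 ]
448.4 163.8 79 [ 0.4937 -0.1187  0.098 ]
len 0.22900150849286932
yaw -1.8316409007648735 org [ 0.53759489 -0.00350045] head_home [ 0.51260767 -0.00270138] hole [ 0.56258212 -0.00429951]
[-0.0449933  -0.04393236 -0.04204992 -0.03403998] -0.015147215507291286 0.015373539059382343
fork [-0.0170274   0.01645743] [0.09742754 0.0994605 ]
```

```bash
python3 -m creep '[[0.4,0,4.5,0,0,0,0],[0,0,4.5,0,0,0,0],[0,0,4.5,0,0,0,0],[0,0,1.0,0,0,0,0],[0,0,0,0,0,0,0]]' 20; python3 -c "
from h import *
delta(.503,-.0027,.142,-90)"
```

```text
time_s: 3.05
tool_pos: [0.4619, -0.0128, 0.1403]
tool_rot: [-179.6, -0.4, -90.0]
force: [-0.4, 0.6, 0.5]
grip_width: 0.0002
t 3.05 pos [ 0.4619 -0.0128  0.1403] rot [-179.63   -0.36  -90.04] F [-0.4  0.6  0.5] w 0.0002
tool delta cm [-1.02 -4.11 -0.15] norm 4.23
rotvec [-0.006 -0.006 -0.001]
```

```bash
python3 -m creep '[[-1.0,-1.0,-0.1,0,0,0,0],[0,-0.6,0,0,0,0,0],[0,-0.5,0,0,0,0,0],[0,-0.5,0,0,0,0,0],[0,-0.4,0,0,0,0,0],[0,-0.4,0,0,0,0,0]]'; python3 -c "
from h import *
delta(.503,-.0027,.142,-90)"
```

```text
time_s: 3.65
tool_pos: [0.4964, -0.0068, 0.1458]
tool_rot: [-179.9, -0.5, -90.4]
force: [-4.1, 1.6, -0.7]
grip_width: 0.0002
t 3.65 pos [ 0.4964 -0.0068  0.1458] rot [-179.88   -0.47  -90.35] F [-4.1  1.6 -0.7] w 0.0002
tool delta cm [-0.42 -0.65  0.38] norm 0.87
rotvec [-0.002 -0.008 -0.006]
```

```bash
python3 -m creep '[[0,-0.3,0.1,0,0,0,0],[0,-0.3,0.1,0,0,0,0],[0,-0.3,0.1,0,0,0,0]]'; python3 -m creep '[[0,-0.3,0,0,0,0,0],[0,-0.3,0,0,0,0,0]]'; python3 -m creep '[[0,-0.3,0,0,0,0,0],[0,-0.3,0,0,0,0,0]]'
```

```text
time_s: 3.95
tool_pos: [0.5029, -0.0074, 0.1428]
tool_rot: [179.6, -0.6, -90.4]
force: [-15.2, 0.8, 6.7]
grip_width: 0.0005
time_s: 4.15
tool_pos: [0.5037, -0.0075, 0.1415]
tool_rot: [178.7, -0.6, -90.4]
force: [-11.9, 0.7, 6.6]
grip_width: 0.0006
time_s: 4.35
tool_pos: [0.5045, -0.0076, 0.1404]
tool_rot: [177.9, -0.7, -90.4]
force: [-11.6, 0.3, 6.5]
grip_width: 0.0004
```

```bash
python3 -m creep '[[0,-0.5,-0.1,0,0,0,0],[0,-0.5,0,0,0,0,0],[0,-0.5,0,0,0,0,0]]'; python3 -m creep '[[0,1.5,0,0,0,0,0],[0,1.5,0,0,0,0,0],[0,0,-4,0,0,0,0],[0,0,-4,0,0,0,0],[0,0,-4,0,0,0,0],[0,0,-3,0.03,0.01,0.006,0],[0,0,0,0,0,0,1],[0,0,0,0,0,0,1]]' 10; python3 - <<'E'
from h import *
from cell import optics,env
o=env.get_obs();c=optics.read_camera("wrist");np.savez("w3.npz",**c,**{k:o[k] for k in("tool_pos","tool_rot")})
W=world(c,o);print(o["tool_pos"],o["tool_rot"])
org=np.array([.5376,-.0035]);a=np.radians(-1.83);x=np.array([np.cos(a),np.sin(a)]);y=np.array([-x[1],x[0]])
S=W[...,:2]-org;sx=S@x;sy=S@y;z=W[...,2]
s=(abs(sy)<.018)&(sx<-.019)&(sx>-.07)&(z>.065)&(z<.1);print("head",np.percentile(sx[s],[0,2,10,50]))
s=(abs(sy)<.012)&(sx>.019)&(sx<.05)&(z>.07)&(z<.12);print("far end",s.sum(),np.percentile(sx[s],[2,50,98]),np.percentile(sy[s],[2,98]),z[s].max())
v,u=np.where(s);print(u.min(),u.max(),v.min(),v.max())
um,vm=int(u.mean()),int(v.mean())
cv2.imwrite("pics/pin.png",cv2.resize(c["frame"][max(0,vm-35):vm+65,um-60:um+60],None,fx=6,fy=6,interpolation=cv2.INTER_CUBIC));print(um,vm)
delta(.436,-.43,.25,-90)
E
```

```text
time_s: 4.65
tool_pos: [0.5064, -0.0075, 0.1385]
tool_rot: [175.8, -0.9, -90.3]
force: [-16.4, 0.1, 10.5]
grip_width: 0.0004
time_s: 5.45
tool_pos: [0.495, -0.0069, 0.2993]
tool_rot: [179.0, -1.7, -90.6]
force: [0.5, 0.1, -0.7]
grip_width: 0.0099
[ 0.49501217 -0.00691138  0.29934067] [178.97726774  -1.72193999 -90.61439268]
head [-0.02525937 -0.02487215 -0.02419833 -0.02160673]
far end 448 [0.01933722 0.02833335 0.03736918] [-0.00986934  0.01065337] 0.09225522550650195
300 322 108 128
310 117
t 5.5 pos [ 0.4951 -0.0067  0.2994] rot [178.99  -1.71 -90.6 ] F [0.3 0.6 0.3] w 0.0133
tool delta cm [42.22  5.36  6.3 ] norm 43.02
rotvec [ 0.018 -0.03  -0.011]
```

View pics/pin.png

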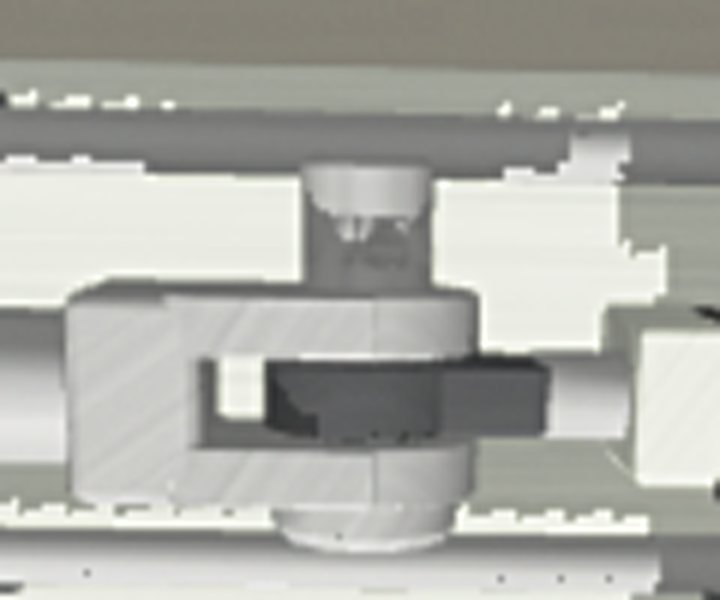

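The pin is home: its head face is at -0.025 and the far end stands clear of the fork. The hole is somewhere in the shadow near crop (355,235), so I'll look at it numerically.

```bash
python3 - <<'E'
from h import *
c=dict(np.load("w3.npz"));W=world(c,c);g=cv2.cvtColor(c["frame"],6)
v0,v1,u0,u1=108,132,298,324
org=np.array([.5376,-.0035]);a=np.radians(-1.83);x=np.array([np.cos(a),np.sin(a)]);y=np.array([-x[1],x[0]])
S=W[...,:2]-org;sx=S@x;sy=S@y
print("gray");print("\n".join(str(v)+" "+" ".join("%3d"%t for t in g[v,u0:u1]) for v in range(v0,v1)))
print("z mm");print("\n".join("x%4.1f "%(sx[v,311]*1e3)+" ".join("%3d"%t for t in np.nan_to_num(W[v,u0:u1,2]*1e3)) for v in range(v0,v1)))
print((sy[120,u0:u1]*1e3).round(1))
E
```

```text
gray
108 122 121 121 117 116 117 118 119 121 120 120 118 117 118 117 117 117 117 116 116 117 116 114 120 124 124
109 114 114 130 140 147 152 156 157 156 157 157 144 142 141 140 139 138 135 133 131 129 126 121 116 118 118
110 110 114 142 164 178 185 192 197 194 193 197 202 204 203 200 197 190 184 179 176 171 160 146 130 109 108
111 185 183 149 164 179 188 194 198 196 194 198 204 208 207 204 199 195 186 182 179 175 160 148 128 111 124
112 244 245 163 162 178 187 193 197 194 193 196 203 204 204 201 197 192 185 180 177 173 160 145 133 183 248
113 237 240 160 158 177 186 193 197 194 192 196 202 203 203 201 197 192 186 180 178 171 159 145 129 183 243
114 236 241 158 122 175 187 193 196 194 192 196 202 204 203 202 197 192 183 181 178 171 159 144 126 177 236
115 239 245 162 116 172 191 196 199 194 193 196 203 204 204 202 198 192 185 181 177 172 159 142 117 178 238
116 238 243 161 110 129 183 194 201 196 193 197 204 206 204 204 199 195 187 182 179 172 160 124 111 183 239
117 239 245 163 112 114 129 139 191 183 182 188 191 205 206 203 200 194 187 182 178 175 157 114 115 216 240
118 239 246 163
[... 3601 characters left out ...]
  12  83  84  87  89  88  89  90  89  90  91  91  90  90  89  90  91  89  88  88  86  86  82  13  14
x19.1  12  12  82  85  87  88  87  89  88  90  90  90  90  91  91  91  90  90  90  88  88  86  85  84  15  14
x18.1  74  74  83  84  87  87  88  90  89  90  91  90  91  90  92  90  90  90  88  88  86  88  84  83  68  66
x17.1  89  89  90  88  88  87  87  88  88  89  90  91  91  90  90  90  91  89  89  89  88  86  84  84  83  83
x16.7  99  98  98  99  99  97  98  98  97  98  99  99  97  97  97  98  97  96  97  97  97  95  96  97  94  92
[ 15.5  14.2  10.7   9.6   8.6   7.6   6.6   5.7   4.7   3.7   2.8   1.8
   0.9  -0.1  -1.1  -2.1  -3.1  -4.   -4.9  -5.9  -6.8  -7.8  -8.8  -9.9
 -13.3 -14.5]
```

The depth map shows the hole mouth at stage y of about -2.7 mm (x≈25), so it leans about 0.25 rad to -y. Now the clip.

```bash
python3 -m creep '[[4.9,0.3,0,0,0,0,1],[4.9,0.3,0,0,0,0,1],[4.9,0.3,0,0,0,0,1],[4.9,0.3,0,0,0,0,1],[4.9,0.3,0,0,0,0,1],[4.9,0.3,0,0,0,0,1],[4.9,0.3,0,0,0,0,1],[4.9,0.3,0,0,0,0,1],[0,0,0,0,0,0.145,1],[0,0,0,0,0,0.145,1],[0,0,0,0,0,0.145,1],[0,0,0,0,0,0.145,1],[0,0,0,0,0,0.145,1],[0,0,0,0,0,0.145,1],[0,0,0,0,0,0.145,1],[0,0,0,0,0,0.145,1],[0,0,0,0,0,0.145,1],[0,0,0,0,0,0.145,1],[0,0,0,0,0,0.145,1],[0,0,0,0,0,0.145,1]]'; python3 - <<'E'
from h import *
from cell import env
print(env.get_obs()["qpos"].round(1))
delta(.465,-.405,.27,158)
E
```

```text
time_s: 7.5
tool_pos: [0.4628, -0.4123, 0.2716]
tool_rot: [-178.9, -2.8, 167.5]
force: [-1.3, -1.2, -0.8]
grip_width: 0.0868
[  36.2   16.4    2.4   88.1    1.6   77.5 -154.3]
t 7.5 pos [ 0.4628 -0.4123  0.2716] rot [-178.88   -2.76  167.55] F [-1.3 -1.2 -0.8] w 0.0868
tool delta cm [-0.06  0.76  0.14] norm 0.78
rotvec [-0.024 -0.046  0.167]
```

```bash
python3 -m creep '[[0,0,0,0,0,-0.145,1],[0,0,0,0,0,-0.145,1],[0,0,0,0,0,-0.145,1],[0,0,0,0,0,-0.145,1],[0,0,0,0,0,-0.145,1],[0,0,0,0,0,-0.145,1],[0,0,0,0,0,-0.145,1],[0,0,0,0,0,-0.145,1],[0,0,0,0,0,-0.145,1],[0,0,0,0,0,-0.145,1],[0,0,0,0,0,-0.145,1],[0,0,0,0,0,-0.145,1],[0,0,0,0,0,-0.145,1],[0,0,0,0,0,-0.145,1],[0,0,0,0,0,-0.145,1],[0,0,0,0,0,-0.145,1],[0,0,0,0,0,-0.145,1],[0,0,0,0,0,-0.145,1],[0,0,0,0,0,-0.145,1],[0,0,0,0,0,-0.05,1]]'; python3 - <<'E'
from h import *
from cell import env
print(env.get_obs()["qpos"].round(1))
delta(.472,-.393,.26,-24)
E
```

```text
time_s: 9.5
tool_pos: [0.4571, -0.4108, 0.2289]
tool_rot: [178.4, 5.2, -26.3]
force: [0.6, -0.1, 0.1]
grip_width: 0.0869
[ 53.   20.2 -18.6  89.2   8.9  76.7   6.6]
t 9.5 pos [ 0.4571 -0.4108  0.2289] rot [178.41   5.16 -26.28] F [ 0.6 -0.1  0.1] w 0.0869
tool delta cm [ 0.27 -2.17 -3.21] norm 3.88
rotvec [ 0.026  0.091 -0.038]
```

```bash
python3 -m creep '[[0.3,-1.1,-1.8,0.013,0.045,-0.019,1],[0,-1.1,-1.8,0.013,0.045,-0.019,1],[0,0,0,0,0,0,1],[0,0,0,0,0,0,1]]'; python3 - <<'E'
from h import *
from cell import optics,env
o=env.get_obs();c=optics.read_camera("wrist");np.savez("w4.npz",**c,**{k:o[k] for k in("tool_pos","tool_rot")})
cv2.imwrite("pics/w4.png",c["frame"])
W=world(c,o);print(o["tool_pos"],o["tool_rot"])
d=np.hypot(W[...,0]-.472,W[...,1]+.393)
s=(W[...,2]>.09)&(W[...,2]<.13)&(d<.022)&(c["frame"].min(-1)>60);P=W[s];v,u=np.where(s);print(s.sum(),u.min(),u.max(),v.min(),v.max(),P[:,2].max())
print(cv2.minAreaRect((P[:,:2]*1000).astype(np.float32)))
m=P[:,:2].mean(0);e=np.linalg.svd(P[:,:2]-m)[2][0];print(m,e,np.degrees(np.arctan2(e[1],e[0])))
for z in np.arange(.03,.12,.01):
  s=(abs(W[...,2]-z)<.005)&(d<.045)&(c["frame"].min(-1)>60);
  if s.sum():print(z.round(3),s.sum(),W[s].mean(0).round(4))
E
```

```text
time_s: 9.9
tool_pos: [0.4703, -0.3926, 0.256]
tool_rot: [-179.8, 0.5, -23.9]
force: [-0.4, 0.3, -0.0]
grip_width: 0.0873
[ 0.47030945 -0.39257668  0.25599822] [-179.80310227    0.51048736  -23.93067149]
315 319 332 191 220 0.11161757750933105
((473.4669494628906, -389.3710632324219), (25.188627243041992, 9.131529808044434), 58.94386291503906)
[ 0.47459749 -0.38749908] [-0.5158074  -0.85670457] -121.0514380172444
0.03 217 [ 0.4629 -0.4     0.028 ]
0.04 5 [ 0.4733 -0.3908  0.0358]
0.09 2 [ 0.4793 -0.3801  0.0938]
0.1 70 [ 0.4776 -0.3823  0.1018]
0.11 243 [ 0.4737 -0.3891  0.1085]
```

View pics/w4.png

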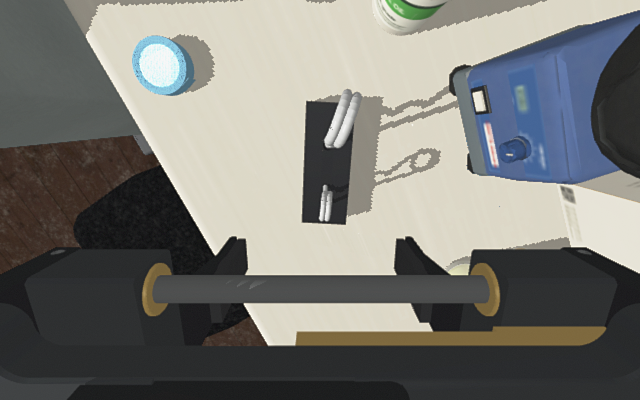

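The small clip's coil appears at about (326,205): centre (0.4735,-0.3894), z about 0.098, with its y axis at 59°. I'll align to yaw -31 and descend.

```bash
python3 -m creep '[[0,0,0,0,0,0.12,0.6],[0,0,0,0,0,0,0.6],[0,0,0,0,0,0,0.6]]'; python3 -c "
from h import *
delta(.4735,-.3894,.18,-31)"
```

```text
time_s: 10.25
tool_pos: [0.4692, -0.3934, 0.2519]
tool_rot: [-179.9, 0.9, -30.9]
force: [0.3, 0.1, 0.1]
grip_width: 0.0704
t 10.25 pos [ 0.4692 -0.3934  0.2519] rot [-179.88    0.91  -30.93] F [0.3 0.1 0.1] w 0.0704
tool delta cm [ 0.28 -0.55  7.19] norm 7.21
rotvec [-0.002  0.016  0.001]
```

```bash
python3 -m creep '[[0.3,-0.6,2.4,0,0.016,0,0.6],[0,0,2.4,0,0,0,0.6],[0,0,2.4,0,0,0,0.6],[0,0,0,0,0,0,0.6]]'; python3 -c "
from h import *
delta(.4735,-.3894,.1535,-31)"
```

```text
time_s: 10.65
tool_pos: [0.4745, -0.3904, 0.1762]
tool_rot: [-179.9, 0.0, -30.5]
force: [-0.7, 0.3, -0.6]
grip_width: 0.0531
t 10.65 pos [ 0.4745 -0.3904  0.1762] rot [-1.7992e+02  3.0000e-02 -3.0490e+01] F [-0.7  0.3 -0.6] w 0.0531
tool delta cm [-0.13 -0.03  2.27] norm 2.28
rotvec [-0.001  0.001  0.009]
```

```bash
python3 -m creep '[[-0.1,0,1.2,0,0,0.009,0.6],[0,0,1.0,0,0,0,0.6],[0,0,0,0,0,0,0.6]]'; python3 -m creep '[[0,0,0,0,0,0,0.1],[0,0,0,0,0,0,0.0],[0,0,0,0,0,0,0.0],[0,0,0,0,0,0,0.0],[0,0,0,0,0,0,0.0],[0,0,0,0,0,0,0.0]]' 15; python3 -c "
from h import *
delta(.4735,-.3894,.1535,-31)"
```

```text
time_s: 10.95
tool_pos: [0.4741, -0.3907, 0.1541]
tool_rot: [-179.9, -0.0, -30.9]
force: [-0.7, -0.0, -0.2]
grip_width: 0.0523
time_s: 11.55
tool_pos: [0.4755, -0.3918, 0.1572]
tool_rot: [180.0, -0.3, -30.9]
force: [0.8, 0.1, 0.6]
grip_width: 0.0122
t 11.55 pos [ 0.4755 -0.3918  0.1572] rot [180.    -0.34 -30.92] F [0.8 0.1 0.6] w 0.0122
tool delta cm [-0.3  -0.11  0.37] norm 0.48
rotvec [ 0.    -0.006  0.001]
```

```bash
python3 -m creep '[[0,0,0,0,0,0,0],[0,0,0,0,0,0,0],[0,0,0,0,0,0,0],[0,0,-2,0,0,0,0],[0,0,-3,0,0,0,0],[0,0,-4,0,0,0,0],[0,0,-4,0,0,0,0],[0,0,0,0,0,0,0]]' 50; python3 -c "
from h import *
delta(.5626,-.018,.29,-1.8)"
```

```text
time_s: 12.35
tool_pos: [0.4747, -0.391, 0.2893]
tool_rot: [-179.9, -0.2, -30.9]
force: [1.1, -0.0, -0.0]
grip_width: 0.0114
t 12.35 pos [ 0.4747 -0.391   0.2893] rot [-179.91   -0.21  -30.88] F [ 1.1 -0.  -0. ] w 0.0114
tool delta cm [-11.6  -36.52  -0.06] norm 38.32
rotvec [-0.001 -0.004 -0.508]
```

```bash
python3 -m creep '[[0,0,-4,0,0,0,0],[-1.5,-4.5,0,0,0,0,0],[-1.5,-4.5,0,0,0,0,0],[-1.5,-4.5,0,0,0,0,0],[-1.5,-4.5,0,0,0,0,0],[-1.5,-4.5,0,0,0,0,0],[-1.5,-4.5,0,0,0,0,0],[-1.4,-4.5,0,0,0,0,0],[0,0,0,0,0,-0.127,0],[0,0,0,0,0,-0.127,0],[0,0,0,0,0,-0.127,0],[0,0,0,0,0,-0.127,0],[0,0,0,0,0,0,0]]'; python3 - <<'E'
from h import *
from cell import optics,env
delta(.5626,-.018,.29,-1.8)
for n in("wrist","scene","side"):
    o=env.get_obs();c=optics.read_camera(n);np.savez(n+"5.npz",**c,**{k:o[k] for k in("tool_pos","tool_rot")});cv2.imwrite(f"pics/{n}5.png",c["frame"])
    W=world(c,o)
    d=W-o["tool_pos"];s=(np.hypot(d[...,0],d[...,1])<.05)&(d[...,2]<-.073)&(d[...,2]>-.17)
    v,u=np.where(s);print(n,s.sum(),(u.min(),u.max(),v.min(),v.max()) if s.sum() else 0)
    P=d[s]
    for z in np.arange(-.16,-.07,.01):
        Q=P[abs(P[:,2]-z-.005)<.005]
        if len(Q):print(z.round(3),len(Q),Q.mean(0).round(4),Q[:,1].min().round(4),Q[:,1].max().round(4))
a=cv2.imread("pics/scene5.png");b=cv2.imread("pics/wrist5.png")
cv2.imwrite("pics/c5.png",np.hstack([cv2.resize(a[60:200,240:380],(560,560)),cv2.resize(b[150:290,290:350],(240,560))]))
E
```

```text
time_s: 13.65
tool_pos: [0.5481, -0.0533, 0.3245]
tool_rot: [180.0, -0.1, -0.7]
force: [0.4, -0.4, -0.9]
grip_width: 0.0112
t 13.65 pos [ 0.5481 -0.0533  0.3245] rot [ 1.7996e+02 -6.0000e-02 -6.9000e-01] F [ 0.4 -0.4 -0.9] w 0.0112
tool delta cm [ 1.41 -3.55  3.45] norm 5.15
rotvec [ 0.001 -0.001  0.019]
wrist 116 (np.int64(317), np.int64(323), np.int64(216), np.int64(236))
-0.13 57 [-0.0008  0.0014 -0.1236] -0.0025 0.0047
-0.12 31 [-0.0009 -0.0023 -0.1184] -0.0042 0.0004
-0.11 25 [-0.0009 -0.0005 -0.1042] -0.0026 0.0003
-0.08 3 [-0.0016  0.0102 -0.0739] 0.0098 0.0106
scene 98 (np.int64(322), np.int64(331), np.int64(130), np.int64(161))
-0.15 3 [-0.001  -0.0184 -0.1445] -0.0188 -0.0181
-0.14 8 [-0.0016 -0.0173 -0.1354] -0.0195 -0.0159
-0.13 12 [-0.0017 -0.0115 -0.1244] -0.0205 0.0034
-0.12 15 [-0.0015 -0.0101 -0.1154] -0.0184 -0.0008
-0.11 17 [-0.002  -0.0098 -0.1047] -0.0183 -0.001
-0.1 14 [-0.0018 -0.0084 -0.0952] -0.0158 0.0005
-0.09 19 [-0.0012 -0.0077 -0.0853] -0.0177 0.0039
-0.08 10 [-0.0016 -0.0038 -0.0766] -0.0133 0.0072
side 98 (np.int64(328), np.int64(333), np.int64(133), np.int64(163))
-0.15 7 [-0.0006 -0.0199 -0.1445] -0.0213 -0.0189
-0.14 8 [-0.0007 -0.0186 -0.1349] -0.0205 -0.0157
-0.13 13 [-0.0006 -0.0107 -0.1249] -0.0191 0.0008
-0.12 15 [-0.0005 -0.0128 -0.1151] -0.0197 -0.004
-0.11 16 [-0.0006 -0.0103 -0.1056] -0.0173 -0.0028
-0.1 14 [-0.0003 -0.0106 -0.0954] -0.0176 -0.0032
-0.09 18 [-0.0001 -0.0078 -0.0853] -0.0182 0.0029
-0.08 7 [-0.0002 -0.0061 -0.077 ] -0.0153 0.0046
```

View pics/c5.png

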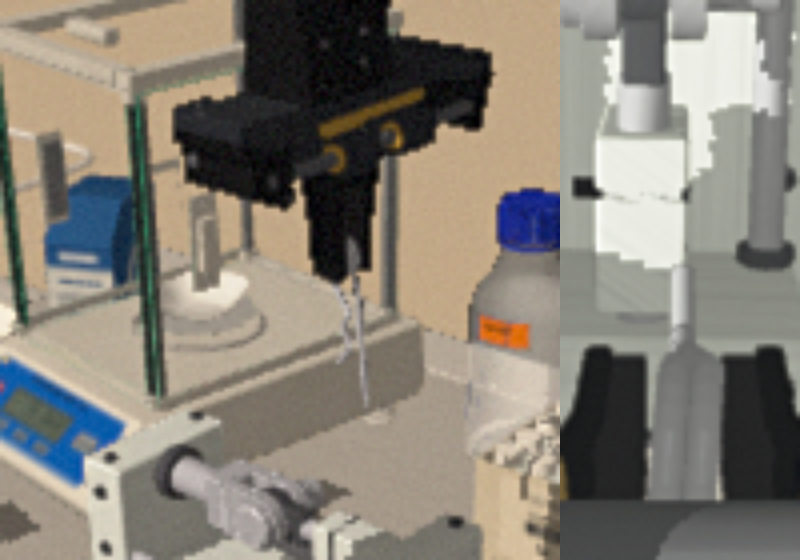

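```bash
python3 - <<'E'
from h import *
for n in("scene","side"):
    c=dict(np.load(n+"5.npz"));W=world(c);d=W-c["tool_pos"];d=d@Ro.from_euler("z",c["tool_rot"][2],degrees=True).as_matrix()
    s=(np.hypot(d[...,0],d[...,1])<.05)&(d[...,2]<-.08)&(d[...,2]>-.17)&(d[...,1]<-.0125)
    P=d[s]
    for _ in range(2):
        fy=np.polyfit(P[:,2],P[:,1],1);r=P[:,1]-np.polyval(fy,P[:,2]);P=P[abs(r)<.003]
    fx=np.polyfit(P[:,2],P[:,0],1)
    print(n,len(P),"dy/dz",fy[0].round(3),"dx/dz",fx[0].round(3),"zmin",P[:,2].min(),"at tip xy",np.polyval(fx,-.148).round(4),np.polyval(fy,-.148).round(4))
    v=np.where(s)[0].max();u=int(np.median(np.where(s)[1][np.where(s)[0]==v]))
    print(v,u,c["frame"][v-1:v+4,u-2:u+3].mean(-1).astype(int).tolist(), W[v,u])
    R,t=c["R"],c["t"]; 
    # lowest bright pixel: ray to leg plane (x tool=0) for v extension
    Rz=Ro.from_euler("z",c["tool_rot"][2],degrees=True).as_matrix()
    for vv in range(v,v+5):
        q=np.array([(u-c["cx"])/c["fx"],(vv-c["cy"])/c["fy"],1])@R; cam=-R.T@t-c["tool_pos"]; q=q@Rz;cam=cam@Rz
        k=(-.001-cam[0])/q[0] if n=="scene" else (-.019-cam[1])/q[1]; print(vv,(cam+k*q).round(4))
E
```

```text
scene 47 dy/dz 0.067 dx/dz -0.009 zmin -0.1472608590943072 at tip xy -0.0011 -0.0185
161 331 [[106, 109, 146, 113, 105], [109, 113, 139, 112, 105], [108, 107, 107, 104, 116], [109, 105, 116, 137, 171], [133, 153, 179, 179, 169]] [ 0.54712268 -0.07171285  0.17721406]
161 [-0.001  -0.0186 -0.147 ]
162 [-0.001  -0.0186 -0.1497]
163 [-0.001  -0.0185 -0.1523]
164 [-0.001  -0.0185 -0.155 ]
165 [-0.001  -0.0185 -0.1577]
side 51 dy/dz 0.093 dx/dz 0.013 zmin -0.14840103062315743 at tip xy -0.0005 -0.0203
163 332 [[100, 106, 118, 104, 97], [100, 104, 113, 103, 98], [101, 101, 103, 100, 100], [100, 101, 100, 101, 100], [100, 101, 101, 100, 100]] [ 0.54488904 -0.07503369  0.1776504 ]
163 [-0.0013 -0.019  -0.1482]
164 [-0.0012 -0.019  -0.151 ]
165 [-0.0011 -0.019  -0.1538]
166 [-0.001  -0.019  -0.1566]
167 [-0.0009 -0.019  -0.1593]
```

Gripped; the image shows the leg tip leaning about 0.08 rad towards -y with the tip about 148 mm below the TCP. I'll turn it upright and go above the hole.

```bash
python3 -m creep '[[0,0,0,0.08,0,0.019,0],[1.5,-2.6,1.5,0,0,0,0],[0,-2.6,1.5,0,0,0,0],[0,0,1.5,0,0,0,0],[0,0,0,0,0,0,0],[0,0,0,0,0,0,0]]'; python3 -c "
from h import *
delta(.5634,.0005,.255)"
```

```text
time_s: 14.4
tool_pos: [0.5666, -0.0001, 0.2832]
tool_rot: [-175.4, -0.1, -3.1]
force: [0.4, -0.2, -0.7]
grip_width: 0.0109
t 14.4 pos [ 5.666e-01 -1.000e-04  2.832e-01] rot [-1.7536e+02 -6.0000e-02 -3.0800e+00] F [ 0.4 -0.2 -0.7] w 0.0109
tool delta cm [-0.32  0.18  2.81] norm 2.83
```

```bash
python3 -m creep '[[-0.3,0.2,1.2,0,0,-0.02,0],[0,0,1.1,0,0,0,0],[0,0,0,0,0,0,0],[0,0,0,0,0,0,0]]'; cat > meas.py <<'E'
from h import *
from cell import optics,env
import sys
org=np.array([.5376,-.0035]);a=np.radians(-1.83);x=np.array([np.cos(a),np.sin(a)]);y=np.array([-x[1],x[0]])
M=np.array([[x[0],x[1],0],[y[0],y[1],0],[0,0,1]])
def leg(n):
    o=env.get_obs();c=optics.read_camera(n);np.savez(n+sys.argv[1]+".npz",**c,**{k:o[k] for k in("tool_pos","tool_rot")});cv2.imwrite(f"pics/{n}{sys.argv[1]}.png",c["frame"])
    S=(world(c,o)-np.r_[org,0])@M.T
    t=M@(o["tool_pos"]-np.r_[org,0])
    s=(abs(S[...,0]-t[0])<.012)&(S[...,1]>t[1]-.03)&(S[...,1]<t[1]+.02)&(S[...,2]>.094)&(S[...,2]<t[2]-.085)&(S[...,0]>.018)
    P=S[s];P=P[P[:,1]<t[1]-.003]
    for _ in range(4):
        fy=np.polyfit(P[:,2],P[:,1],1);r=P[:,1]-np.polyval(fy,P[:,2]);P=P[r<max(.0015,np.median(abs(r))*2)]
    fx=np.polyfit(P[:,2],P[:,0],1)
    print(n,len(P),"dy/dz",fy[0].round(3),"dx/dz",fx[0].round(3),"zmin",P[:,2].min().round(4),"xy at .095",np.polyval(fx,.095).round(4),np.polyval(fy,.095).round(4),"tcp-stage",t.round(4))
    # pin and fork as this camera sees them
    s=(S[...,0]>.022)&(S[...,0]<.036)&(abs(S[...,1])<.014)&(S[...,2]>.07)&(S[...,2]<.094);P=S[s]
    f=lambda p:np.hypot(P[:,1]-p[0],P[:,2]-p[1])-.011
    from scipy.optimize import least_squares
    if s.sum()>10:print("  pin pts",s.sum(),"axis y,z",least_squares(f,[0,.08],loss="soft_l1",f_scale=.001).x.round(4))
    s=(S[...,0]>.02)&(S[...,0]<.05)&(abs(S[...,1])<.01)&(S[...,2]>.07)&(S[...,2]<.094);print("  end x",np.percentile(S[...,0][s],98).round(4))
    s=(abs(S[...,0])<.03)&(abs(S[...,1])<.02)&(S[...,2]>.095)&(S[...,2]<.102);print("  fork top x",np.percentile(S[...,0][s],[1,99]).round(4) if s.sum() else 0)
for n in("scene","side","wrist"):
    try:leg(n)
    except Exception as e:print(n,e)
delta(.5634,.0005,.25)
E
python3 meas.py 6
```

```text
time_s: 14.8
tool_pos: [0.5638, -0.0024, 0.2595]
tool_rot: [-175.4, -0.3, -2.1]
force: [0.3, -0.1, -0.2]
grip_width: 0.0109
scene 31 dy/dz 0.008 dx/dz 0.006 zmin 0.1128 xy at .095 0.0245 -0.0058 tcp-stage [0.0261 0.0019 0.2595]
  pin pts 25 axis y,z [0.0003 0.0809]
  end x 0.037
  fork top x [-0.0223  0.0164]
side 30 dy/dz -0.025 dx/dz -0.025 zmin 0.1102 xy at .095 0.027 -0.0059 tcp-stage [0.026  0.0019 0.2594]
  pin pts 30 axis y,z [-0.0001  0.0792]
  end x 0.0381
  fork top x [-0.0175  0.0173]
wrist expected non-empty vector for x
t 14.95 pos [ 0.564  -0.0022  0.2599] rot [-175.43   -0.29   -2.09] F [0.7 0.6 0.8] w 0.0106
tool delta cm [-0.07 -0.19  1.01] norm 1.03
```

```bash
python3 -m creep '[[-0.1,-0.1,0.7,0,0,0.005,0],[0,0,0.7,0,0,0,0],[0,0,0,0,0,0,0]]'; python3 meas.py 7
```

```text
time_s: 15.25
tool_pos: [0.5634, 0.0002, 0.2455]
tool_rot: [-175.4, -0.3, -2.4]
force: [0.7, -0.3, -0.4]
grip_width: 0.0107
scene 28 dy/dz 0.017 dx/dz -0.035 zmin 0.1002 xy at .095 0.026 -0.0037 tcp-stage [0.0257 0.0045 0.2455]
  pin pts 27 axis y,z [-0.0006  0.0821]
  end x 0.0366
  fork top x [-0.0238  0.0256]
side 41 dy/dz 0.025 dx/dz -0.011 zmin 0.0956 xy at .095 0.026 -0.0042 tcp-stage [0.0259 0.0046 0.246 ]
  pin pts 33 axis y,z [0.0004 0.0788]
  end x 0.0387
  fork top x [-0.022   0.0264]
wrist expected non-empty vector for x
t 15.4 pos [5.640e-01 2.000e-04 2.467e-01] rot [-175.44   -0.43   -2.41] F [-0.6 -0.2 -0.2] w 0.0109
tool delta cm [-0.06 -0.06 -0.33] norm 0.34
```

```bash
python3 -m creep '[[-0.1,0,0.3,0,0,0,0],[0,0,0,0,0,0,0]]'; python3 -m creep '[[0,0,0.3,0,0,0,0],[0,0,0,0,0,0,0]]';python3 -m creep '[[0,0,0.2,0,0,0,0],[0,0,0,0,0,0,0]]'
```

```text
time_s: 15.6
tool_pos: [0.5632, 0.0005, 0.2438]
tool_rot: [-175.4, -0.5, -2.4]
force: [0.7, -0.5, -0.3]
grip_width: 0.0106
time_s: 15.8
tool_pos: [0.5633, 0.0006, 0.2407]
tool_rot: [-175.5, -0.5, -2.4]
force: [-0.1, -0.6, -0.6]
grip_width: 0.0107
time_s: 16.0
tool_pos: [0.5632, 0.0006, 0.2385]
tool_rot: [-175.5, -0.5, -2.4]
force: [-0.2, -0.3, -0.4]
grip_width: 0.0107
```

```bash
python3 -m creep '[[0,0,0.2,0,0,0,0],[0,0,0,0,0,0,0]]';python3 -m creep '[[0,0,0.2,0,0,0,0],[0,0,0,0,0,0,0]]'; python3 -m creep '[[0,0,0.1,0,0,0,0],[0,0,0,0,0,0,0]]'
```

```text
time_s: 16.2
tool_pos: [0.5632, 0.0005, 0.2363]
tool_rot: [-175.5, -0.5, -2.4]
force: [-0.8, 0.1, -0.8]
grip_width: 0.0103
time_s: 16.4
tool_pos: [0.5632, 0.0006, 0.2341]
tool_rot: [-175.5, -0.5, -2.4]
force: [0.0, -1.4, -1.0]
grip_width: 0.0108
time_s: 16.6
tool_pos: [0.5632, 0.0006, 0.233]
tool_rot: [-175.5, -0.5, -2.4]
force: [-0.6, -1.3, -1.1]
grip_width: 0.011
```

Tip is below the pin's surface with only slight side force, so it is in the mouth. Coax towards +y.

```bash
python3 -m creep '[[0,-0.1,0,0,0,0,0],[0,-0.1,0,0,0,0,0]]';python3 -m creep '[[0,-0.1,0,0,0,0,0],[0,-0.1,0,0,0,0,0]]'; python3 -m creep '[[0,0,0.2,0,0,0,0],[0,0,0,0,0,0,0]]'
```

```text
time_s: 16.8
tool_pos: [0.5632, 0.0015, 0.233]
tool_rot: [-175.6, -0.4, -2.5]
force: [0.7, -2.9, -1.7]
grip_width: 0.0114
time_s: 17.0
tool_pos: [0.5632, 0.002, 0.2329]
tool_rot: [-175.7, -0.4, -2.5]
force: [-0.6, -1.8, -0.5]
grip_width: 0.0113
time_s: 17.2
tool_pos: [0.5632, 0.0019, 0.231]
tool_rot: [-175.8, -0.4, -2.6]
force: [0.2, -2.1, -1.1]
grip_width: 0.0108
```

```bash
python3 -m creep '[[0,-0.15,0.1,0,0,0,0],[0,-0.15,0.1,0,0,0,0]]';python3 -m creep '[[0,-0.1,0.2,0,0,0,0],[0,0,0.2,0,0,0,0]]'; python3 -m creep '[[0,0,0.3,0,0,0,0],[0,0,0,0,0,0,0]]'
```

```text
time_s: 17.4
tool_pos: [0.5634, 0.0037, 0.2296]
tool_rot: [-175.9, -0.4, -2.6]
force: [-0.5, -4.1, 2.5]
grip_width: 0.0108
time_s: 17.6
tool_pos: [0.5635, 0.0045, 0.2259]
tool_rot: [-176.0, -0.4, -2.6]
force: [-1.5, -3.3, 1.3]
grip_width: 0.0107
time_s: 17.8
tool_pos: [0.5633, 0.0045, 0.222]
tool_rot: [-176.0, -0.4, -2.6]
force: [-0.2, -3.1, -1.1]
grip_width: 0.011
```

```bash
python3 -m creep '[[0,0.08,0.4,0,0,0,0],[0,0.03,0.4,0,0,0,0],[0,0,0,0,0,0,0]]'; python3 -m creep '[[0,0.02,0.3,0,0,0,0],[0,0.02,0.3,0,0,0,0],[0,0,0,0,0,0,0]]'; python3 meas.py 8
```

```text
time_s: 18.1
tool_pos: [0.5633, 0.0043, 0.2129]
tool_rot: [-175.9, -0.4, -2.6]
force: [-0.4, -4.2, -2.4]
grip_width: 0.0108
time_s: 18.4
tool_pos: [0.5634, 0.0041, 0.2062]
tool_rot: [-175.9, -0.4, -2.7]
force: [-0.1, -3.8, -0.9]
grip_width: 0.011
scene 18 dy/dz 0.046 dx/dz -0.026 zmin 0.0945 xy at .095 0.0255 -0.0004 tcp-stage [0.0255 0.0084 0.2062]
  pin pts 26 axis y,z [0.0007 0.0819]
  end x 0.0361
  fork top x [-0.0233  0.0263]
side 18 dy/dz 0.055 dx/dz 0.027 zmin 0.0947 xy at .095 0.0241 -0.0014 tcp-stage [0.0255 0.0084 0.2062]
  pin pts 37 axis y,z [0.0008 0.0798]
  end x 0.0378
  fork top x [-0.023   0.0274]
wrist expected non-empty vector for x
t 18.55 pos [0.5634 0.0041 0.2063] rot [-175.95   -0.39   -2.65] F [-0.  -3.7 -1.8] w 0.0108
tool delta cm [ 0.05  0.05 -4.38] norm 4.38
```

Leg is through and centred on the axis (≈0±1 mm). Now the bow ride: small steps, watching force.

```bash
python3 -m creep '[[0,0.03,0.3,0,0,0,0],[0,0.02,0.2,0,0,0,0]]'; python3 -m creep '[[0,0.01,0.2,0,0,0,0],[0,0.01,0.2,0,0,0,0]]'; python3 -m creep '[[0,0.01,0.2,0,0,0,0],[0,0.01,0.2,0,0,0,0]]'
```

```text
time_s: 18.75
tool_pos: [0.5636, 0.0045, 0.2021]
tool_rot: [-175.9, -0.4, -2.6]
force: [-2.2, -3.2, 4.7]
grip_width: 0.0106
time_s: 18.95
tool_pos: [0.5637, 0.0047, 0.1993]
tool_rot: [-176.0, -0.4, -2.6]
force: [-2.9, -3.8, 6.0]
grip_width: 0.011
time_s: 19.15
tool_pos: [0.5637, 0.0048, 0.1969]
tool_rot: [-176.0, -0.4, -2.6]
force: [-3.5, -3.4, 6.8]
grip_width: 0.0109
```

```bash
python3 -m creep '[[0,0.02,0.3,0,0,0,0],[0,0.02,0.3,0,0,0,0]]'; python3 -m creep '[[0,0.02,0.2,0,0,0,0],[0,0.02,0.2,0,0,0,0]]'; python3 -m creep '[[0,0.02,0.2,0,0,0,0]]'
```

```text
time_s: 19.35
tool_pos: [0.5637, 0.0048, 0.1926]
tool_rot: [-176.1, -0.4, -2.6]
force: [-3.8, -4.1, 4.3]
grip_width: 0.0113
time_s: 19.55
tool_pos: [0.5636, 0.0047, 0.1893]
tool_rot: [-176.1, -0.4, -2.6]
force: [-2.7, -3.0, 4.1]
grip_width: 0.0107
time_s: 19.65
tool_pos: [0.5636, 0.0046, 0.1872]
tool_rot: [-176.1, -0.4, -2.6]
force: [-1.7, -4.0, 1.5]
grip_width: 0.0107
```

```bash
python3 -m creep '[[0,0.01,0.15,0,0,0,0],[0,0,0,0,0,0,0]]'; python3 -m creep '[[0,0.01,0.1,0,0,0,0],[0,0,0,0,0,0,0]]';  python3 - <<'E'
from h import *
from cell import optics
R=dict(np.load("scene0.npz"))
ims=[]
for n in("scene","side"):
    c=optics.read_camera(n);np.savez(n+"9.npz",**c)
    p=c["R"]@np.array([.5626,-.0043,.09])+c["t"];u=int(p[0]/p[2]*c["fx"]+c["cx"]);v=int(p[1]/p[2]*c["fy"]+c["cy"]);print(n,u,v,c["fx"]/p[2])
    ims.append(cv2.resize(c["frame"][v-35:v+35,u-25:u+25],(400,560),interpolation=cv2.INTER_CUBIC))
cv2.imwrite("pics/c9.png",np.hstack(ims))
delta(.5626,.004,.1845)
E
```

```text
time_s: 19.85
tool_pos: [0.5636, 0.0045, 0.1848]
tool_rot: [-176.1, -0.4, -2.6]
force: [-1.3, -3.4, 0.6]
grip_width: 0.0106
time_s: 20.05
tool_pos: [0.5637, 0.0044, 0.184]
tool_rot: [-176.1, -0.4, -2.6]
force: [-1.5, -3.3, 3.0]
grip_width: 0.0104
scene 314 181 382.8240859343484
side 322 181 363.20054345086004
t 20.15 pos [0.5637 0.0045 0.1839] rot [-176.1    -0.41   -2.64] F [-1.  -3.   3.7] w 0.0108
tool delta cm [-0.1   0.05 -0.06] norm 0.13
```

View pics/c9.png

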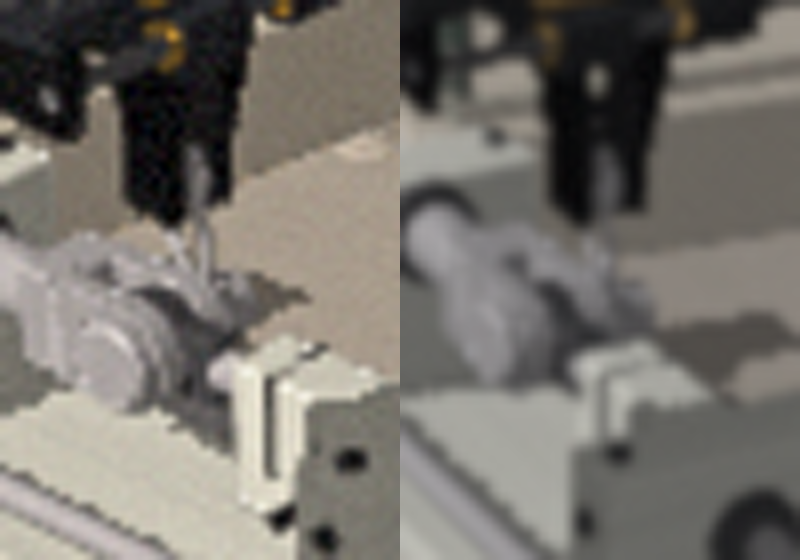

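The leg goes down through the pin with the coil above, and the force fell and then rose again at the predicted seat height. One more half millimetre confirms the stop, then release.

```bash
python3 -m creep '[[0,0.0,0.06,0,0,0,0],[0,0,0,0,0,0,0]]'; python3 -m creep '[[0,0,-0.05,0,0,0,0],[0,0,0,0,0,0,0.15],[0,0,0,0,0,0,0.25],[0,0,0,0,0,0,0.35],[0,0,0,0,0,0,0.35],[0,0,0,0,0,0,0.35],[0,0,0,0,0,0,0.35]]' 10
```

```text
time_s: 20.35
tool_pos: [0.5637, 0.0045, 0.1839]
tool_rot: [-176.1, -0.4, -2.6]
force: [-2.4, -4.3, 1.6]
grip_width: 0.0109
time_s: 21.05
tool_pos: [0.5647, 0.0102, 0.1837]
tool_rot: [-175.6, -0.6, -2.4]
force: [0.3, 0.5, -0.3]
grip_width: 0.0302
```

```bash
python3 -m creep '[[0,0,-1,0,0,0,0.35],[0,0,-2,0,0,0,0.35],[0,0,-3,0,0,0,0.35],[0,0,-4,0,0,0,0.35],[0,1.5,-3,0,0,0,0.35],[0,0,0,0,0,0,0.35]]'; python3 - <<'E'
from h import *
from cell import optics,env
org=np.array([.5376,-.0035]);a=np.radians(-1.83);x=np.array([np.cos(a),np.sin(a)]);y=np.array([-x[1],x[0]])
M=np.array([[x[0],x[1],0],[y[0],y[1],0],[0,0,1]])
ims=[]
for n in("wrist","scene","side"):
    o=env.get_obs();c=optics.read_camera(n);S=(world(c,o)-np.r_[org,0])@M.T
    s=(abs(S[...,0]-.025)<.012)&(abs(S[...,1])<.04)&(S[...,2]>.1)&(S[...,2]<.16)
    P=S[s];v,u=np.where(s)
    print(n,len(P),"top z",np.percentile(P[:,2],[95,100]).round(4))
    for z in np.arange(.1,.15,.01):
        Q=P[abs(P[:,2]-z-.005)<.005]
        if len(Q):print("  ",z.round(2),len(Q),Q.mean(0).round(4),Q[:,1].min().round(4),Q[:,1].max().round(4))
    h=(abs(S[...,1])<.018)&(S[...,0]<-.019)&(S[...,0]>-.07)&(S[...,2]>.065)&(S[...,2]<.1);print("  head x",np.percentile(S[...,0][h],2) if h.sum() else None)
    um,vm=int(u.mean()),int(v.mean())+8
    f=c["frame"];u0=min(max(um-33,0),574);v0=min(max(vm-50,0),300)
    ims.append(cv2.resize(f[v0:v0+100,u0:u0+66],(264,400),interpolation=cv2.INTER_CUBIC))
cv2.imwrite("pics/c10.png",np.hstack(ims))
E
```

```text
time_s: 21.65
tool_pos: [0.5619, -0.0149, 0.3195]
tool_rot: [-175.6, -0.6, -2.3]
force: [1.1, -1.4, -0.3]
grip_width: 0.0307
wrist 248 top z [0.1377 0.1387]
   0.1 1 [0.0138 0.0105 0.1002] 0.0105 0.0105
   0.12 29 [0.026  0.0212 0.1275] 0.002 0.0271
   0.13 218 [0.0252 0.015  0.1352] 0.0025 0.0258
  head x -0.024923975284837224
scene 87 top z [0.1385 0.1396]
   0.1 24 [0.0199 0.0121 0.1029] -0.0076 0.0399
   0.11 16 [0.024  0.0121 0.1158] -0.0 0.0221
   0.12 22 [0.0247 0.0128 0.1247] -0.0001 0.0273
   0.13 25 [0.0241 0.0111 0.1358] 0.001 0.0232
  head x -0.025998025249348595
side 66 top z [0.1357 0.1374]
   0.1 14 [0.0246 0.0081 0.105 ] -0.0028 0.0216
   0.11 16 [0.0252 0.0116 0.1159] -0.0039 0.0235
   0.12 19 [0.0244 0.0097 0.1254] -0.0009 0.0246
   0.13 17 [0.0251 0.0103 0.134 ] 0.0018 0.0237
  head x -0.025298019658805068
```

View pics/c10.png

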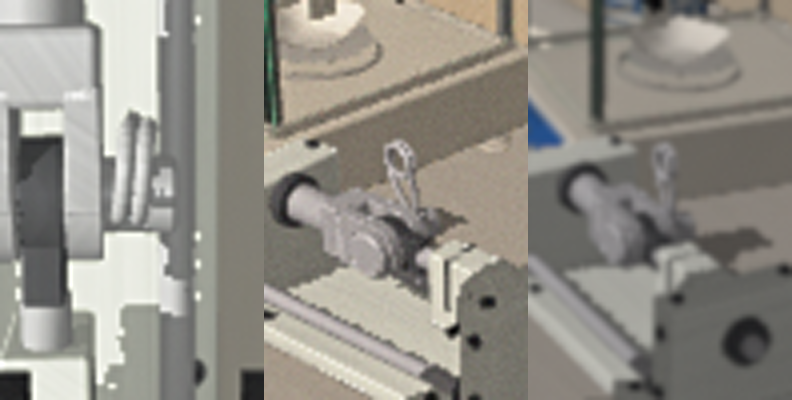

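The picture shows the clip standing in the pin, with the coil at (132,165) in the wrist panel and (398,155) in the scene panel. The coil top is at z 0.137–0.140 against 0.139 expected when seated, the pin is home, and the gripper is clear.

```bash
python3 -c "
from cell import order
print(order.sign_off())"
```

```text
the job is handed in; nothing more can be done
None
```

The clevis pin is pushed home, the smaller cotter is pressed through its cross hole, and the gripper has let go of it. I handed the job in at about 22 s on the robot's clock; no verdict is reported, so the checks below are my own.

- **Pin:** its head face ended at stage x = -0.025 to -0.026 m, which is home, and its far end stands clear of the fork.
- **Hole:** it leaned about 0.25 rad towards -y. I felt the leg into the mouth and moved it back over the axis with side forces of about 4 N.
- **Bow:** it rode over the pin at about 7 N. The force then fell near the expected seat height and rose slightly again. The highest force I read while inserting the cotter was under 10 N, against the 25 N limit. I could not measure the bow's opening directly, so the snap is judged from this force drop.
- **Seat:** after release the coil top stands at z = 0.137–0.140 m in the three cameras; 0.139 m is expected when seated. The coil centre sits about 2 mm further to +y than ideal, so the clip leans slightly.
- **Bystanders:** I did not re-measure the larger cotter or the other bench items. There was no sign of contact with any of them.
- **Last press:** a final press of about 0.5 mm to confirm the stop was inconclusive, because the tool did not move further and the force did not rise.
- **Joint 7:** while turning above the block it briefly read -154.3° against its -154.24° limit. I turned it back with the next move.

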